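# Set the aperture wheel of the inspection lamp and open its shutter

## Robot

A 6-joint arm with a two-finger parallel gripper is mounted at the origin on a cart in front of the work surface, level with it; the furniture and walls round the work are solid. World frame = base frame: x ahead of the robot, y to its left, z up, the work surface at z = 0. Lengths are in m, angles in rad, forces in N, time in s.
With the tool pointing down it reaches from about 0.325 to 0.925 m from the base axis. Payload 3.1 kg.
Tool frame: the origin (TCP) lies at the very end of the fingers, on their centre line; the grasp point (between the pads) lies 19 mm behind it; z points along the fingers, y is the line along which they close (so a half turn about z gives the same grasp; the last joint's range is limited). The gripper opens to 85 mm and grips with 20 to 120 N. Pads are 22 mm wide; open, the fingers measure 114 mm over their backs; the gripper's body (76 mm by 85 mm) begins 54 mm behind the grasp point. The pads swing forward as they close: fully open they stand 13 mm farther back than shut.
Start: joints at [1.104, 0.217, 1.613, -0, 1.311, -0.112], TCP at [0.217, 0.586, 0.198] pointing down, gripper open.
Joint ranges: [-2.75, 2.75], [-0.78, 2.1], [0.31, 2.55], [-1.13, 4.27], [0.13, 2.63], [-2.58, 2.58]. Speed limits (rad/s): [2.79, 2.79, 3.14, 3.14, 3.14, 3.14].

## Interface

Orientations are given as a unit quaternion [x, y, z, w].
In Python, from rig import get_obs, camera, calibration, sign_off gives the robot as it stands.
- The arm moves only by the shell command python3 -m crank 'ROWS' [OPENING] [FORCE]. ROWS is JSON, a list that holds one entry, the list of rows, each a list of 4 numbers: the shift along the tool's x, y, z in cm, then the turn about the tool's z in rad. A call has 1 to 10 rows; each row is the pose to reach, as a shift and turn from the pose commanded when the call began, along the tool's axes at that moment; what a row does not reach only later rows make up. A row lasts 1/10 s, in which the tool goes at most 50 mm and 8.59 degrees, less where a joint would pass 70% of its speed; a pose out of reach is approached as far as the arm can. A call with a gripper value outside its range is refused whole. OPENING is the finger opening in cm, from 0 to 8.54, set as the call begins (- or left out, the last holds). The fingers move at their own pace and stop on an object; FORCE is the grip in N (left out, the last holds). Time passes only in rows, so rows that repeat a pose let the fingers close. It gives the time, the measured TCP pose, the force, the opening and the grip force at its end, in the units of the state.
- get_obs(): the state, without advancing time (a new reading comes with each control period).
- camera(name): name is "scene" or "side" or "wrist"; returns the picture (384x512x3 uint8, red, green, blue); there is no depth.
- calibration(name): a dict with "mtx" (3x3 intrinsics, pixels), "rvec" (rotation vector, rad) and "tvec" (3), from world to camera coordinates, as OpenCV has them. Camera axes: x right, y down, z forward; pixel columns grow to the right and rows downward; lengths in m; the calibration is good to about 2 mm. The wrist camera is an equidistant fisheye: a pixel r from the principal point sees the ray r / f radians off the axis. A picture is of the moment at which its call begins: read the wrist's pose just before it. calibration takes no time and is no camera call; for the wrist camera it gives the pose at the moment of the call.
- sign_off(): hands the job in; it is judged then, once.
The state is a dict: "t": time; "joints": joint angles; "dq": joint speeds; "tau": joint torques, N m; "tcp_pos": TCP position; "orientation": TCP orientation; "contact_force": force on the tool from outside, world axes, zero at the start; "moment": the same for the moment, N m; "opening": opening from 0.0 (shut) to 1.0 (fully open); "gripper_force": force on a finger pad.
Only numpy, scipy, OpenCV 4.12 (cv2) and the standard library are available. Lean on these libraries where they do the work, as an engineer would, in place of code of your own. Each camera call takes 0.05 s, during which the arm holds its last target. There are 200 camera calls.

## Task

The clear glass bottle is to be inspected in the full beam of the lamp behind it. With a fingertip, flick the lobed edge of the lamp's aperture wheel round, click by click, until the largest of its eight round openings rests in its click stop in line with the exit ring, and only then push the shutter slide on the right of the lamp fully home, so that no light gets out before the wheel is set. Only push with the fingers: pinch and lift nothing, push gently, and leave the bottle and the other things on the bench where they stand.

Things in the scene. Friction and masses are not known exactly. Their poses are not given: they have to be found in the camera images.
- lamp: inspection lamp, grey louvred sheet-metal box fixed to the bench. Origin: on the bench top, straight below the wheel's middle. Its x axis points from the wheel back into the box (roughly away from the robot), y left as seen from the robot, z up; turned clockwise from above by 0.15 to 0.65 rad. The box reaches from x = 24 to 140 mm, y = -85 to 65 mm, up to z = 130 mm; the wheel's top stands above it
- wheel_axle (a point): middle of the aperture wheel, 100 mm above the bench: an upright aluminium disc, radius 45 mm, 10 mm thick (5 mm to each side of this point), turning about the lamp's x axis before the box. Eight straight round-ended finger lobes, 10 mm wide, stand out of its rim every 45 degrees to radius 66 mm. In every click stop one lobe points straight up (tip 166 mm above the bench); nothing stands above it
- large_opening (a point): centre of the wheel's largest opening, 18 mm across, 31 mm from the axle, in the wheel's mid-plane. One opening lies in line with each lobe; going clockwise as seen from the robot they measure 18, 13, 11, 9, 7.5, 6, 5 and 4 mm, so the largest comes next to the smallest
- exit_ring (a point): the point of the wheel's mid-plane where the beam passes, 31 mm to the right of the axle (lamp y = -31 mm), 100 mm above the bench. The opening that rests here is the one in use. A dark steel ring, 34 mm across outside, 25 mm inside, stands 12 to 20 mm in front of it, held by a thin rod from below right
- wheel (a joint): wheel angle, rad; grows clockwise as seen from the robot (top goes right, to lamp -y). 0 and 2 pi: largest opening at the exit ring. A plunger makes a click stop every 0.785 (45 degrees): pushing a lobe near its tip takes up to 5 N; past half a click it snaps on to the next stop, short of that back. Turns without end; starts two to six clicks from 0, rarely balanced halfway between two stops
- shutter (a joint): travel of the shutter slide, m: 0 all the way out (beam blocked), 0.024 fully home against its stop (beam free). It moves along lamp y towards the lamp with about 2 N of friction and stays where it is left
- finger_plate (a point): middle of the upper edge of the shutter slide's finger plate, on its outer (right-hand) face, 129 mm above the bench. The plate is bare steel, upright, 4 mm thick, 40 mm wide along lamp x (20 mm to each side of this point) and reaches 46 mm down from here; it is pushed on the face that looks right (lamp -y), towards lamp +y
- clear_bottle: clear glass bottle with a yellow cap, 69 mm across, 133 mm tall, standing about 135 mm in front of the exit ring; origin at the centre of its underside. To be left alone
- jar_a: white powder jar with a green lid, 43 mm across, 74 mm tall; origin at the centre of its underside. To be left alone
- jar_b: a second such jar. To be left alone
- timer: small white lab timer on its stand, 43 x 70 x 65 mm; origin at the centre of its underside. To be left alone
- slide_box: small card box, 54 x 84 x 31 mm; origin at the centre of its underside. To be left alone
- micro_rack: low white rack with sample tubes, 62 x 120 x 38 mm; origin at the centre of its underside. To be left alone

How it is judged:
By the outcome, as a careful person would: the job done as asked, in the order asked, and still so for the second after the job is handed in, with the robot touching nothing.
It also fails if it takes over 54 s, if anything falls off the work surface, if the arm or the gripper's body presses on something with over 40 N, if the wrist force passes 120 N, or if a joint passes its speed limit or range.

## Working session

There is one attempt and no reset: what is moved stays moved. The work goes in short steps, Python scripts to look and compute and a shell command to move; the robot and the scene stay as the last step left them, time stands still between calls to the robot, and variables do not carry over. Pictures are saved under pics/ and viewed, at most 10 in all, crops included, and the job is handed in when it is done.

```bash
mkdir -p pics; ls; python3 - <<'E'
from rig import *
import cv2,numpy as np
o=get_obs();print(o)
for n in("scene","side"):
    im=camera(n);cv2.imwrite(f"pics/{n}0.png",im[:,:,::-1]);c=calibration(n)
    R=cv2.Rodrigues(np.array(c["rvec"]))[0];print(n,c["mtx"],-R.T@np.array(c["tvec"]).ravel(),R[2])
E
```

```text
pics
{'t': 0.0, 'joints': array([ 1.10380809e+00,  2.17783650e-01,  1.61497309e+00,  5.54102475e-06,
        1.31127192e+00, -1.12206605e-01]), 'dq': array([-0.00162941, -0.00028173,  0.00048536,  0.00022262, -0.00105142,
       -0.00137911]), 'tau': array([ 1.82536896e-03, -3.96834469e+01, -3.03859806e+01,  9.36005654e-05,
        9.63346451e-03,  9.08495466e-07]), 'tcp_pos': array([0.21668457, 0.58526465, 0.19612973]), 'orientation': array([ 1.76462508e-01,  9.84306609e-01, -1.16652072e-03, -3.50386499e-04]), 'contact_force': array([-0.90002659,  0.08793739, -0.15923282]), 'moment': array([-0.03151702,  0.00064503,  0.0547829 ]), 'gripper_force': 0.0, 'opening': 1.0019660241683392}
scene [[408.46697896   0.         258.08909129]
 [  0.         408.46697896 188.9955762 ]
 [  0.           0.           1.        ]] [0.10592979 0.61752703 0.98683185] [ 0.28370014 -0.61479207 -0.73589737]
side [[406.97116939   0.         259.79894244]
 [  0.         406.97116939 195.39161948]
 [  0.           0.           1.        ]] [0.28969716 0.87852142 0.49174543] [ 0.16791355 -0.92161711 -0.3498956 ]
```

View pics/scene0.png

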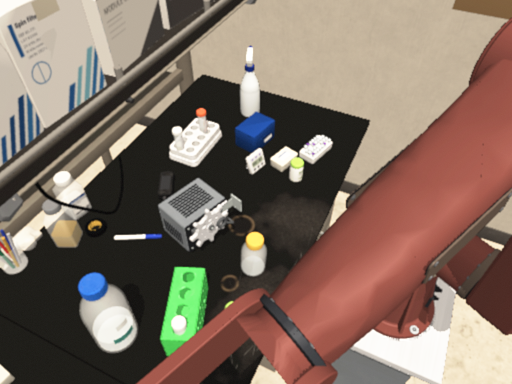

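View pics/side0.png

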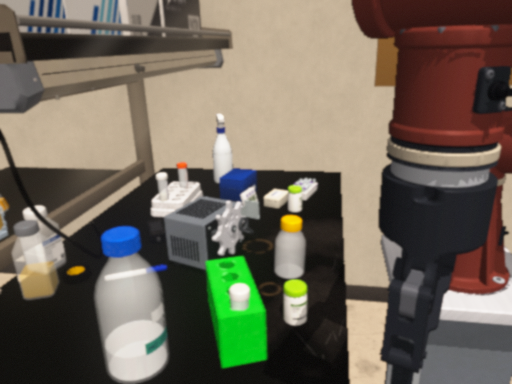

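```bash
python3 - <<'E'
import cv2,numpy as np
a=cv2.imread("pics/scene0.png")[165:255,150:283];b=cv2.imread("pics/side0.png")[185:285,160:293]
def g(i,x0,y0):
    i=cv2.resize(i,None,fx=6,fy=6,interpolation=cv2.INTER_CUBIC)
    for k in range(0,133,10): cv2.putText(i,str(x0+k),(k*6,8),0,.3,(0,255,255));cv2.line(i,(k*6,9),(k*6,14),(0,255,255))
    for k in range(0,i.shape[0]//6,10): cv2.putText(i,str(y0+k),(0,k*6+3),0,.3,(0,255,255))
    return i
cv2.imwrite("pics/c1.png",g(a,150,165));cv2.imwrite("pics/c2.png",g(b,160,185))
E
```

```text
(no output)
```

View pics/c1.png

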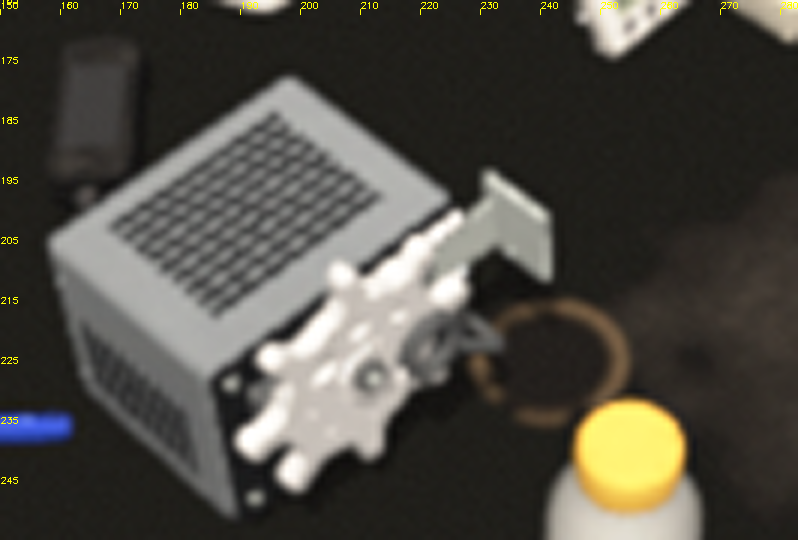

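View pics/c2.png

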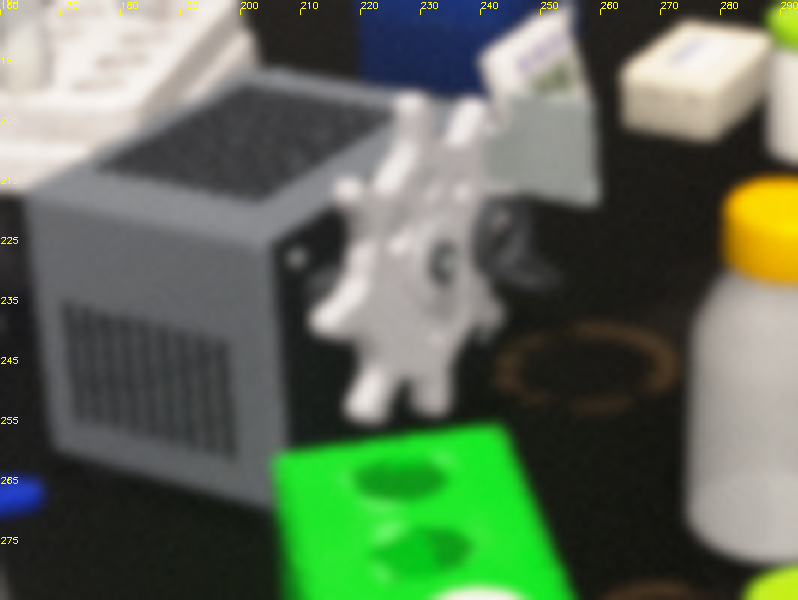

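```bash
cat > h.py <<'E'
from rig import *
import cv2,numpy as np
def cam(n):
    c=calibration(n);R=cv2.Rodrigues(np.array(c["rvec"],float))[0];t=np.array(c["tvec"],float).ravel();return np.array(c["mtx"]),R,t
def ray(n,p):
    K,R,t=cam(n);d=R.T@np.linalg.solve(K,[p[0],p[1],1]);return -R.T@t,d/np.linalg.norm(d)
def onz(n,p,z): o,d=ray(n,p);return o+d*(z-o[2])/d[2]
def proj(n,P):
    c=calibration(n);return cv2.projectPoints(np.array(P,float).reshape(-1,1,3),np.array(c["rvec"],float),np.array(c["tvec"],float),np.array(c["mtx"]),None)[0].reshape(-1,2)
def fit(L,W):
    L=np.array(L);W=np.array(W)[:,:2];a=L-L.mean(0);b=W-W.mean(0)
    th=np.arctan2((a[:,0]*b[:,1]-a[:,1]*b[:,0]).sum(),(a*b).sum());R=np.array([[np.cos(th),-np.sin(th)],[np.sin(th),np.cos(th)]])
    o=W.mean(0)-R@L.mean(0);return th,o,(L@R.T+o-W)
E
python3 - <<'E'
from h import *
L=[(.024,.065),(.14,.065),(.14,-.085),(.024,-.085)]
for n,px in (("scene",[(185,227.5),(158.5,205),(197.5,178),(225,198)]),("side",[(205,225.5),(164,217),(206,196.5),(236,201)])):
    W=[onz(n,p,.13) for p in px]
    th,o,e=fit(L,W);print(n,th,o,(e*1000).round(1).tolist())
    R=np.array([[np.cos(th),-np.sin(th)],[np.sin(th),np.cos(th)]])
    def w(x,y,z):return np.r_[R@[x,y]+o,z]
    print("axle",w(0,0,.1),proj("scene",w(0,0,.1)),proj("side",w(0,0,.1)))
    for k in range(8):
        a=k*np.pi/4;P=w(0,-.061*np.sin(a),.1+.061*np.cos(a));print(k,proj("scene",P)[0].round(),proj("side",P)[0].round())
for p in((231,193.5),(241.5,200)): P=onz("scene",p,.129)[:2];print("plate lamp",R.T@(P-o),P)
for n,p in(("scene",(255,237)),("side",(292,216))): P=onz(n,p,.133)[:2];print("bottle",R.T@(P-o),P)
E
```

```text
scene -0.31177553480106024 [0.50675117 0.05809268] [[-0.9, 4.2], [2.7, 3.1], [-0.3, -4.5], [-1.5, -2.7]]
axle [0.50675117 0.05809268 0.1       ] [[210.01593511 226.38779952]] [[231.53488628 227.21992706]]
0 [208. 212.] [230. 202.]
1 [221. 207.] [240. 203.]
2 [226. 214.] [245. 217.]
3 [222. 227.] [242. 237.]
4 [212. 240.] [233. 251.]
5 [200. 245.] [222. 252.]
6 [193. 240.] [217. 238.]
7 [196. 226.] [220. 217.]
side -0.3004138082088342 [0.50402223 0.06460937] [[-2.7, 0.5], [1.7, -0.3], [14.1, -5.9], [-13.2, 5.7]]
axle [0.50402223 0.06460937 0.1       ] [[209.69351446 228.46815218]] [[232.03377252 228.48890796]]
0 [208. 214.] [231. 203.]
1 [220. 209.] [241. 204.]
2 [226. 216.] [245. 219.]
3 [222. 229.] [242. 238.]
4 [211. 242.] [233. 252.]
5 [199. 247.] [223. 254.]
6 [193. 242.] [218. 240.]
7 [196. 228.] [221. 218.]
plate lamp [ 0.02850337 -0.11158943] [ 0.49822801 -0.05041702]
plate lamp [-0.01014632 -0.11423195] [ 0.46052732 -0.04150415]
bottle [-0.12541661 -0.04485752] [0.37094848 0.05887356]
bottle [-0.12604491 -0.04985227] [0.3688703  0.05428843]
```

```bash
python3 - <<'E'
from h import *
from scipy.spatial.transform import Rotation as Ro
o=get_obs();T=Ro.from_quat(o["orientation"]).as_matrix()
c=calibration("wrist");R=cv2.Rodrigues(np.array(c["rvec"],float))[0];t=np.array(c["tvec"],float).ravel()
print(c["mtx"],"cam in tool",T.T@(-R.T@t-o["tcp_pos"]),"axes in tool",(T.T@R.T).round(2))
for nm,p,z in(("jarA",(297,163),.074),("slide_box",(285,157),.03),("timer",(256,155),.06),("rack",(316,147),.038)):print(nm,onz("scene",p,z))
for p in((295,288),): print("jarB",onz("side",p,.074))
for p in((180,268),(208,268),(163,350)): print("green",onz("scene",p,.1))
E
```

```text
[[297.31863964   0.         255.08096375]
 [  0.         297.31863964 190.47862606]
 [  0.           0.           1.        ]] cam in tool [ 0.08214678  0.00061092 -0.17765581] axes in tool [[-0.   -0.95 -0.32]
 [ 1.   -0.   -0.  ]
 [ 0.   -0.32  0.95]]
jarA [ 0.39318604 -0.30260798  0.074     ]
slide_box [ 0.45514242 -0.35681024  0.03      ]
timer [ 0.53528819 -0.29327734  0.06      ]
rack [ 0.37434841 -0.44288308  0.038     ]
jarB [0.34470447 0.24510643 0.074     ]
green [0.50942265 0.20392571 0.1       ]
green [0.44629404 0.17381385 0.1       ]
green [0.43151659 0.39328063 0.1       ]
```

```bash
python3 -m crank '[[[-3.4,-3.6,0,0],[-6.9,-7.2,0,0],[-10.3,-10.8,0,0],[-13.7,-14.3,0,0],[-17.2,-17.9,0,0],[-20.6,-21.5,0,0],[-24,-25,0,0],[-27.4,-28.6,0,0],[-30.9,-32.2,0,0],[-34.3,-35.8,0,0]]]' 0 20
python3 -m crank '[[[0,0,2.5,0],[0,0,4.5,0],[0,0,4.5,0]]]'
python3 - <<'E'
from h import *
im=camera("wrist");cv2.imwrite("pics/w1.png",im[:,:,::-1]);o=get_obs();print(o["t"],o["tcp_pos"],o["orientation"],o["opening"])
E
```

```text
t: 1.1
tcp_pos: [0.4145, 0.1293, 0.1973]
orientation: [0.176, 0.984, 0.0, 0.0]
contact_force: [1.1, 0.5, -0.5]
opening: -0.001
gripper_force: 0.0
t: 1.4
tcp_pos: [0.4113, 0.13, 0.149]
orientation: [0.177, 0.984, -0.001, -0.004]
contact_force: [-0.7, -0.0, -0.7]
opening: 0.001
gripper_force: 0.0
1.45 [0.41259001 0.13069441 0.15078858] [ 1.76816633e-01  9.84241207e-01 -6.98112071e-04 -2.15341953e-03] 0.002698817310035463
```

View pics/w1.png

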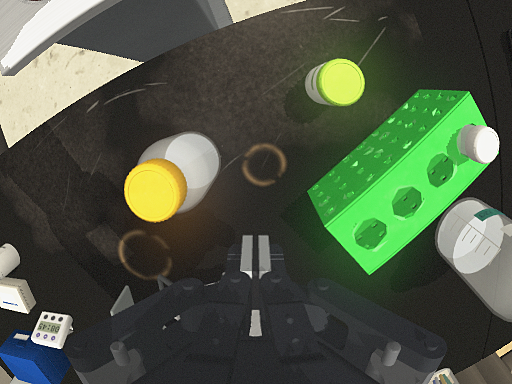

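```bash
python3 -c "
from rig import *;print(get_obs()['joints'])"
```

```text
[ 1.44282821e-01 -1.58161126e-01  2.08938658e+00  4.12370185e-05
  1.21489454e+00 -1.07102469e+00]
```

```bash
python3 -m crank '[[[0.2,-1.2,-0.7,0.14],[0.3,-2.3,-1.4,0.28],[0.5,-3.5,-2,0.43],[0.6,-4.6,-2,0.58],[0.8,-5.8,-2,0.73],[0.9,-6.9,-2,0.88],[1.1,-8.1,-2,1.03],[1.2,-9.2,-2,1.18],[1.4,-10.4,-2,1.33],[1.5,-11.5,-2,1.48]]]'
python3 -m crank '[[[0,0,0,0.05],[0,0,0,0.05]]]'
python3 - <<'E'
from h import *
im=camera("wrist");o=get_obs();print(o["t"],o["tcp_pos"],o["orientation"],o["joints"])
cv2.imwrite("pics/w2.png",cv2.rotate(im,cv2.ROTATE_90_CLOCKWISE)[:,:,::-1])
from scipy.spatial.transform import Rotation as Ro
np.save("w2.npy",im);print(Ro.from_quat(o["orientation"]).as_matrix().round(3).tolist())
c=calibration("wrist");R=cv2.Rodrigues(np.array(c["rvec"],float))[0];t=np.array(c["tvec"],float).ravel()
def fp(P):
    p=R@P+t;th=np.arctan2(np.hypot(p[0],p[1]),p[2]);return (297.3*th*p[:2]/np.hypot(*p[:2])+[255.1,190.5]).round(1)
th=-.312;l=lambda x,y,z:np.array([.507+x*np.cos(th)-y*np.sin(th),.058+x*np.sin(th)+y*np.cos(th),z])
print(fp(l(0,0,.1)),fp(l(0,0,.166)),fp(l(0,-.066,.1)),fp(l(0,.066,.1)))
E
```

```text
t: 2.45
tcp_pos: [0.3609, 0.0287, 0.174]
orientation: [0.795, 0.606, 0.001, 0.001]
contact_force: [0.2, 0.7, -0.3]
opening: -0.003
gripper_force: 0.0
t: 2.65
tcp_pos: [0.3611, 0.0288, 0.1739]
orientation: [0.809, 0.588, 0.001, 0.001]
contact_force: [0.1, 0.5, 1.0]
opening: 0.001
gripper_force: 0.0
2.7 [0.36106462 0.0288859  0.1737114 ] [8.08364892e-01 5.88680682e-01 8.41647029e-04 7.40194699e-04] [-1.14693819e-01 -3.77965191e-01  2.21277773e+00  5.29016943e-05
  1.30453904e+00  1.97236154e-01]
[[0.307, 0.952, 0.002], [0.952, -0.307, -0.0], [0.0, 0.002, -1.0]]
[398.3 112.3] [438.4 120.3] [391.5 181.8] [400.3  41.2]
```

```bash
python3 - <<'E'
import cv2,numpy as np
im=np.load("w2.npy")[15:215,360:470,::-1]
cv2.imwrite("pics/c3.png",cv2.resize(cv2.rotate(im,cv2.ROTATE_90_COUNTERCLOCKWISE),None,fx=4,fy=4,interpolation=cv2.INTER_CUBIC))
E
```

```text
(no output)
```

View pics/c3.png

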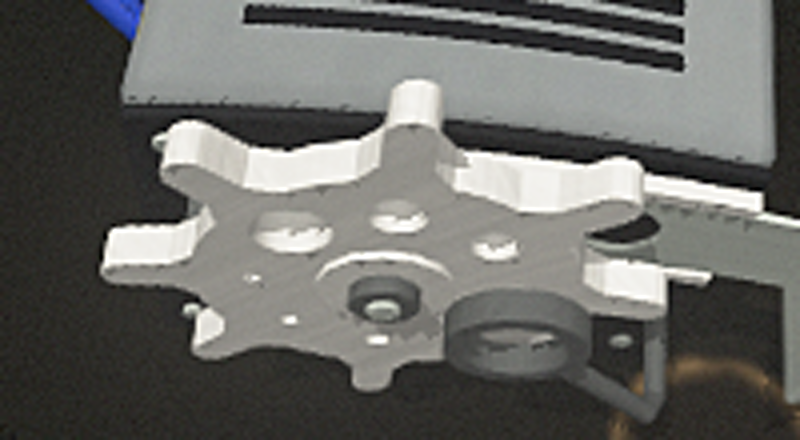

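```bash
python3 - <<'E'
from h import *
c=calibration("wrist");R=cv2.Rodrigues(np.array(c["rvec"],float))[0];t=np.array(c["tvec"],float).ravel();o=-R.T@t
th=-.312
def cast(p,z=None,x=None):
    v=np.array(p)-[255.1,190.5];r=np.hypot(*v);a=r/297.3;d=R.T@np.r_[np.sin(a)*v/r,np.cos(a)]
    P=o+d*(z-o[2])/d[2];q=P[:2]-[.507,.058];return P.round(4),(np.cos(th)*q[0]+np.sin(th)*q[1]).round(4),(-np.sin(th)*q[0]+np.cos(th)*q[1]).round(4)
for p,z in(((443.7,45.5),.13),((428.7,208),.13),((444,118.5),.166)):print(p,cast(p,z))
E
```

```text
(443.7, 45.5) (array([0.5531, 0.1097, 0.13  ]), np.float64(0.028), np.float64(0.0633))
(428.7, 208) (array([ 0.5091, -0.0284,  0.13  ]), np.float64(0.0285), np.float64(-0.0816))
(444, 118.5) (array([0.5123, 0.0581, 0.166 ]), np.float64(0.0051), np.float64(0.0017))
```

```bash
python3 -m crank '[[[1,1,-1.5,0],[3.5,4.5,-1.5,0],[6.5,8.5,-1.5,0],[9,12,-1.5,0],[9.8,13.3,-1.5,0],[9.8,13.3,-1.5,0],[9.8,13.3,0,0],[9.8,13.3,1.6,0],[9.8,13.3,1.6,0]]]'
python3 -c "
from h import *
p=get_obs()['tcp_pos'];q=p[:2]-[.51,.058];print(p,.952*q[0]-.307*q[1],.307*q[0]+.952*q[1])
cv2.imwrite('pics/s2.png',cv2.resize(camera('scene')[165:255,150:283,::-1],None,fx=5,fy=5,interpolation=2))"
```

```text
t: 3.6
tcp_pos: [0.5131, 0.0806, 0.153]
orientation: [0.809, 0.588, -0.003, -0.002]
contact_force: [-1.1, -0.2, 0.3]
opening: -0.002
gripper_force: 0.0
[0.51314644 0.08056458 0.1529878 ] -0.003931914661597645 0.022447441065757016
```

View pics/s2.png

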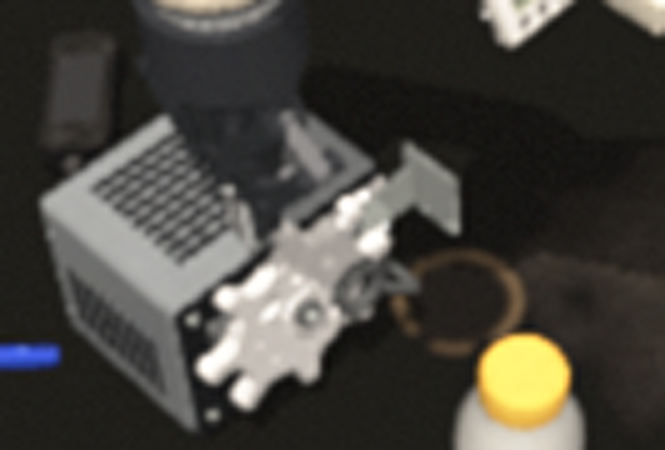

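```bash
python3 -m crank '[[[-0.7,0,0,0],[-1.3,0,0,0],[-1.9,0,0,0],[-2.5,0,0,0],[-3.1,0,0,0],[-3.7,0,0,0],[-4,0,0,0],[-4,0,-1.5,0],[-4,0,-3.3,0],[-4,0,-3.3,0]]]'
python3 -c "
from h import *
print(get_obs()['tcp_pos']);im=camera('wrist');np.save('w3.npy',im)
a=cv2.resize(camera('scene')[165:255,150:283,::-1],None,fx=4,fy=4,interpolation=2)
b=cv2.resize(im[:,:,::-1],(480,360));h=np.zeros((360,1012+0,3),np.uint8);h[:,:532]=a;h[:,532:]=b;cv2.imwrite('pics/s3.png',cv2.resize(h,(800,285)))"
```

```text
t: 4.65
tcp_pos: [0.5075, 0.0427, 0.1934]
orientation: [0.809, 0.588, 0.003, 0.002]
contact_force: [0.3, -0.1, 0.8]
opening: 0.004
gripper_force: 0.0
[0.50754271 0.04267644 0.19344873]
```

View pics/s3.png

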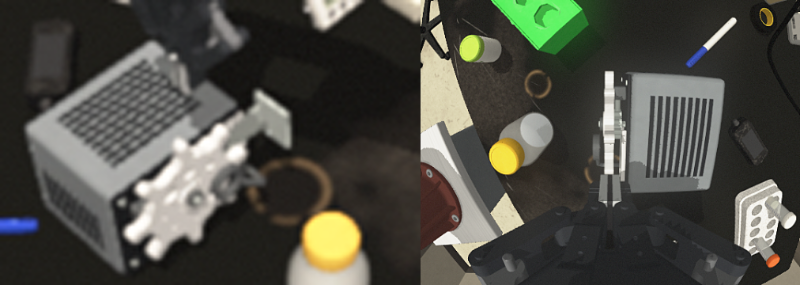

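```bash
python3 -m crank '[[[2,0,0,0],[4,0,0,0],[4,0,0,0],[4,0,1.7,0],[4,0,3.2,0],[4,0,3.2,0]]]' | sed -n 1,2p
python3 -m crank '[[[-0.7,0,0,0],[-1.3,0,0,0],[-1.9,0,0,0],[-2.5,0,0,0],[-3.1,0,0,0],[-3.7,0,0,0],[-4,0,0,0],[-4,0,-1.5,0],[-4,0,-3.2,0],[-4,0,-3.2,0]]]'| sed -n 1,4p
python3 -m crank '[[[2,0,0,0],[4,0,0,0],[4,0,0,0],[4,0,1.7,0],[4,0,3.2,0],[4,0,3.2,0]]]' | sed -n 1,2p
python3 -m crank '[[[-0.7,0,0,0],[-1.3,0,0,0],[-1.9,0,0,0],[-2.5,0,0,0],[-3.1,0,0,0],[-3.7,0,0,0],[-4,0,0,0],[-4,0,-1.5,0],[-4,0,-3.2,0],[-4,0,-3.2,0]]]'| sed -n 1,4p
python3 -m crank '[[[-2,-4,0.5,0],[-4,-8,1,0],[-6,-12,1,0],[-6,-13,1,0],[-6,-13,1,0],[-6,-13,1,0]]]'
python3 - <<'E'
from h import *
im=camera("wrist");np.save("w4.npy",im)
cv2.imwrite("pics/c4.png",cv2.resize(cv2.rotate(im[0:215,350:480,::-1],cv2.ROTATE_90_COUNTERCLOCKWISE),None,fx=3.7,fy=3.7,interpolation=cv2.INTER_CUBIC))
E
```

```text
t: 5.35
tcp_pos: [0.514, 0.0803, 0.1538]
t: 6.35
tcp_pos: [0.5074, 0.0427, 0.1934]
orientation: [0.809, 0.588, 0.003, 0.002]
contact_force: [0.1, -0.4, 0.3]
t: 6.95
tcp_pos: [0.5144, 0.0803, 0.1543]
t: 7.95
tcp_pos: [0.5074, 0.0427, 0.1933]
orientation: [0.809, 0.588, 0.003, 0.002]
contact_force: [0.9, 0.3, -0.5]
t: 8.55
tcp_pos: [0.3641, 0.0258, 0.1804]
orientation: [0.809, 0.588, 0.001, 0.001]
contact_force: [0.5, -0.4, 0.4]
opening: -0.001
gripper_force: 0.0
```

View pics/c4.png

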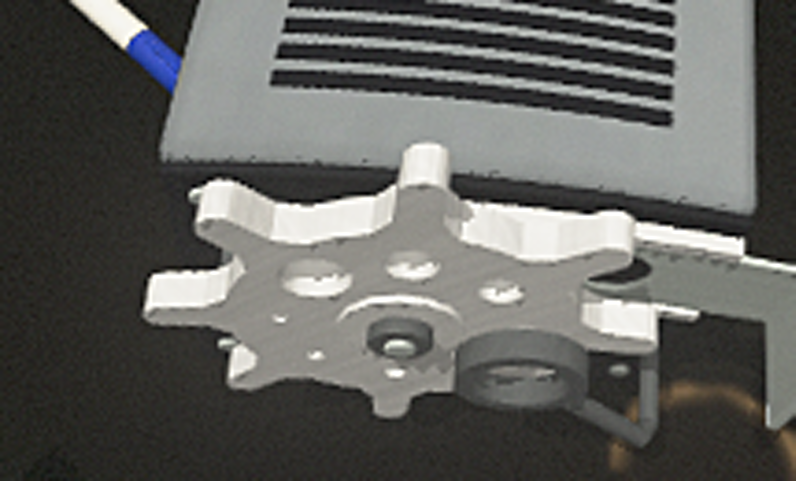

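```bash
python3 -m crank '[[[2,4,-1,0],[5,8,-1,0],[8,12,-1,0],[10,13.3,-1,0],[10,13.3,-1,0],[10,13.3,0,0],[10,13.3,1.5,0],[10,13.3,2.8,0],[10,13.3,2.8,0]]]' | sed -n 1,4p
python3 -m crank '[[[-0.7,0,0,0],[-1.3,0,0,0],[-1.9,0,0,0],[-2.4,0,0,0],[-2.4,0,0,0]]]'| sed -n 1,4p
python3 -c "
from h import *
np.save('p1.npy',camera('scene'));np.save('p1s.npy',camera('side'))"
python3 -m crank '[[[-0.6,0,0,0],[-1.2,0,0,0],[-1.8,0,0,0],[-2.4,0,0,0],[-2.8,0,0,0],[-2.8,0,0,0]]]'| sed -n 1,4p
python3 -c "
from h import *
np.save('p2.npy',camera('scene'));np.save('p2s.npy',camera('side'));r=[]
for f in ('p1','p2'):
    r.append(np.hstack([cv2.resize(np.load(f+'.npy')[190:255,180:250,::-1],(400,300),interpolation=2),cv2.resize(np.load(f+'s.npy')[185:265,200:270,::-1],(400,300),interpolation=2)]))
cv2.imwrite('pics/p.png',np.vstack(r))"
```

```text
t: 9.5
tcp_pos: [0.5166, 0.0793, 0.1479]
orientation: [0.809, 0.588, -0.003, -0.002]
contact_force: [0.1, 0.2, -0.2]
t: 10.0
tcp_pos: [0.5126, 0.0562, 0.152]
orientation: [0.809, 0.587, 0.0, 0.0]
contact_force: [0.1, 0.0, -0.1]
t: 10.7
tcp_pos: [0.5037, 0.0298, 0.1515]
orientation: [0.809, 0.588, -0.0, 0.0]
contact_force: [0.3, 0.4, -0.9]
```

View pics/p.png

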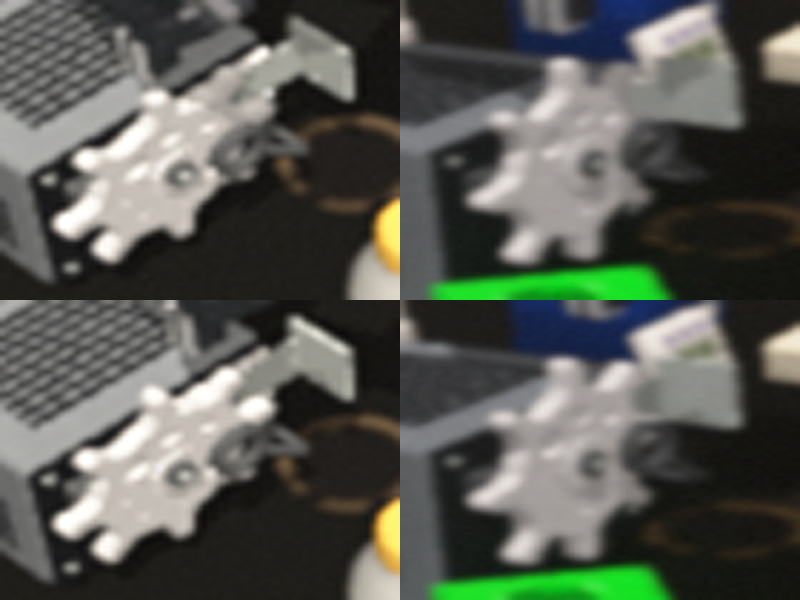

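```bash
python3 - <<'E'
from h import *
print("tcp p1",proj("scene",[.5126,.0562,.152]),proj("side",[.5126,.0562,.152]),"p2",proj("scene",[.5037,.0298,.152]),proj("side",[.5037,.0298,.152]))
s0=cv2.imread("pics/side0.png")[:,:,::-1].astype(int);c0=cv2.imread("pics/scene0.png")[:,:,::-1].astype(int)
def show(d,r0,r1,k0,k1):
    for r in range(r0,r1,2): print(r,"".join(".:+#"[min(3,int(d[r,k])//15)] for k in range(k0,k1)))
for f in("p1s","p2s"):
    print(f);show(abs(np.load(f+".npy").astype(int)-s0).max(2),150,226,205,275)
print("p1");show(abs(np.load("p1.npy").astype(int)-c0).max(2),180,226,180,240)
E
```

```text
tcp p1 [[206.87446101 213.05633651]] [[228.05557654 205.69129044]] p2 [[214.76376716 207.24337263]] [[234.58639292 201.58050608]]
p1s
150 #########################################+::.:..:.....................
152 ###############################################+::...:................
154 #################################################+:...................
156 #################################################::...:...............
158 #################################+##############::......:.............
160 #################################+############+:......................
162 #############################################:::......................
164 :##########################################+::........................
166 .:+#######################################::..........................
168 ..:+#####################################::...........................
170 ....:::+###############################::.............................
172 .......:#############################+:...............................
174 ........:::+######################+::.:.......................
[... 5535 characters left out ...]
...........+###:##########++######................
206 .......................:::#######+::+#####+:................
208 ........................:######+:+#######+::................
210 ........................:+:....+########:..+++:.............
212 ..............................::.::###++:.######:...........
214 .....................................::++#####+:............
216 ........................................:+::::..............
218 ............................................................
220 ............................................................
222 ............................................................
224 ............................................................
```

```bash
python3 - <<'E'
from h import *
def tri(a,b):
    M=[];
    for n,p in(("scene",a),("side",b)):
        K,R,t=cam(n);M.append(K@np.c_[R,t])
    X=cv2.triangulatePoints(M[0],M[1],np.array(a,float).reshape(2,1),np.array(b,float).reshape(2,1));return (X[:3]/X[3]).ravel()
for a in((206,210),(208,206),(210,208)): print(tri(a,(229.5,193)))
d=np.load("p2.npy").astype(int)-cv2.imread("pics/scene0.png")[:,:,::-1]
d=abs(d).max(2)
for r in range(180,222,2): print(r,"".join(".:+#"[min(3,int(d[r,k])//15)] for k in range(185,245)))
q=np.load("p2.npy").max(2)
for r in range(180,222,2): print(r,"".join(chr(48+int(q[r,k])//26) for k in range(185,245)))
E
```

```text
[0.50254291 0.07300106 0.18863039]
[0.507703   0.05457713 0.18180664]
[0.50360254 0.05755163 0.18173075]
180 ..............:###.::..:::::::::::::######.:................
182 ...............:####+.::::::::::....+#######::..............
184 ................:######:::::::......+#########+:............
186 ...............:##########.:::....:###########+.............
188 ................:###########+.::::+##+:++####:..............
190 ..................+#####.:#####.::::::::::..................
192 ...................:+############+.:::......................
194 .....................:::+###########:.......................
196 ......................::+::.+#########+:....................
198 .........................:+#.##########+....:...............
200 ..........................:++#######+::+##+##+:.............
202 ..........................:#######+::#####+++:..............
204 ...........................+###++######+:::++::.............
206 ............................+:..:.....:+:+++:::::++:........
208 .....................................::+:++:......::........
210 ................
[... 1034 characters left out ...]
23443444323443455554223444321244235556555667863100
202 543334423543344434442246665444444321245676555566555656654100
204 234434432234434432246666666544432456677555555555555555554100
206 433433345433344345666666666531137999865555555432345555565100
208 444234432344345666667776653237899998755555432100012345565100
210 344333454224566666679999634799999986445666510000000013465211
212 443443224666666666668898789999998776589999620000000000111111
214 334334566666666664347777778887777777899987520000000000111112
216 434566666666665422589987777777778777766653210000011122222234
218 666666666666421158999977778777888765443322233211111111111111
220 666666666421113799998778998777776544331222212343211111111111
```

```bash
cat > v.py <<'E'
from h import *
import sys
o=get_obs();p=o["tcp_pos"];q=p[:2]-[.51,.058];print(o["t"],"lamp",(.952*q[0]-.307*q[1]).round(4),(.307*q[0]+.952*q[1]).round(4),p[2].round(4),"F",o["contact_force"].round(1),"tcp px",proj("side",p).round(0))
s0=cv2.imread("pics/side0.png")[:,:,::-1].astype(int);im=camera("side");d=abs(im-s0).max(2)
for r in range(176,222,2): print(r,"".join(".:+#"[min(3,int(d[r,k])//20)] for k in range(205,260)))
E
python3 -m crank '[[[0,0,-2,0],[2,0,-2,0],[5.5,0,-2,0],[5.5,0,-2,0],[5.5,0,-1,0],[5.5,0,0.5,0],[5.5,0,1.5,0],[5.5,0,1.5,0],[5.5,0,1.5,0]]]' | sed -n 1,4p
python3 v.py
```

```text
t: 11.7
tcp_pos: [0.5201, 0.0821, 0.1355]
orientation: [0.809, 0.588, -0.001, -0.001]
contact_force: [-0.6, -0.4, 0.4]
11.7 lamp 0.0022 0.0261 0.1355 F [-0.6 -0.4  0.4] tcp px [[222. 217.]]
176 ........+###########################+:.................
178 ........:##########################:...................
180 .........+#######################+:....................
182 ..........+####################+:......................
184 ..............:+############++:........................
186 ..............:++#######++::...........................
188 ..........+##+++::+++#+::..............................
190 ..........+######+:++++:...............................
192 ..........+######+:++++:...............................
194 ..........:#######::+++:...............................
196 +++::.....:#######:::+::...............................
198 #######+++:.:::##+::++::...............................
200 :++++++++##::::..:+######+::...........:++++:::::::....
202 :::::::::::.......:#######+++++:.......::++::++++++++::
204 :::::::::::.....::..:+++++++#+::.......::+++++++:+:+::.
206 :::::::::::::::::+++#+++++++++:....::::::::+++++++:+:::
208 ::::::::::::::++########++++++::...:::::::+:+::++++::::
210 :::::::::::+++###########+++++++::.:::::::::+:+:++:::::
212 :.::::::++##############+++:++++::.::::::::::::::::+:::
214 .......:+++++++++###++::::::++::::.:::::::+:::++++:+:::
216 .........:::....:::.....::+++++##+::::::::::::::::::++:
218 .........................:++++++++:::::.......:::::::::
220 .........................::++++++++::..................
```

```bash
python3 -m crank '[[[0,0,0.7,0],[0,0,1.3,0],[0,0,1.3,0]]]' | sed -n 1,4p
python3 -m crank '[[[-0.6,0,0,0],[-1.2,0,0,0],[-1.8,0,0,0],[-2.4,0,0,0],[-2.4,0,0,0]]]'| sed -n 1,4p
python3 -c "
from h import *
np.save('q1.npy',camera('side'))
print((abs(np.load('q1.npy').astype(int)-np.load('p1s.npy')).max(2)[205:262,205:260]>40).sum())
a=np.load('q1.npy').max(2)
for r in range(186,262,2): print(r,''.join(chr(48+int(a[r,k])//26) for k in range(205,260)))"
```

```text
t: 12.05
tcp_pos: [0.52, 0.0826, 0.1224]
orientation: [0.809, 0.588, -0.001, -0.001]
contact_force: [0.3, -0.5, 0.4]
t: 12.55
tcp_pos: [0.5132, 0.0587, 0.1236]
orientation: [0.809, 0.588, -0.0, 0.0]
contact_force: [0.0, 1.2, -0.0]
433
186 1111111111111111111111111111111112233333333233455532111
188 1111111111111111111111111111112233333333334578887632111
190 1111111111111111234333221111122333333334568888877532111
192 1111111111111111244444421111122333334578898877777652111
194 1111111111111111244444432111122223357899887777776653211
196 1111111111111111234344432111122222357889877776655554211
198 2222222222111111234334442111112222245788887655544455421
200 1122222222222222234434442111122222234676655444444566531
202 1111111111112222234434443222333221123566544444444444432
204 1111111111111111123334444444443222355665444444444444431
206 1111111111111111122223344555543224567765444444444444432
208 2111111111111233333333345555544445555654444444444444432
210 2222221112234677765556677665555555555544444444444444432
212 2222222234455677766678887665555555555544444444444445543
214 222233445555555555666
[... 714 characters left out ...]
5566666666666556665432100000000000000000
240 3211111111012345566666666666666666543110001111111111111
242 3211111000112467766666666666665555553111111111111000111
244 3211110100124688776666666666543223332111111110100000000
246 3211111101247888766555666654321011101112111100000000000
248 3211011001468888654334556653210100000111111000000000000
250 3321111111467776542134566653111000000000111111110101101
252 3321100011133444311134666642100000000000011111100111111
254 3321111110011111111124566532100011111111000000000001111
256 3321111111010111111112233333334455555542100000000000000
258 3321111122223334455566677778888888888765211000000000000
260 4455556677777888888888888888888888888886421000000000000
```

```bash
for i in 1; do python3 -m crank '[[[-0.5,0,0,0],[-1,0,0,0],[-1,0,0,0]]]'| sed -n 1,4p; done
python3 -m crank '[[[-0.5,0,0,0],[-1,0,0,0],[-1,0,0,0]]]'| sed -n 1,4p
python3 -m crank '[[[-0.5,0,0,0],[-1,0,0,0],[-1,0,0,0]]]'| sed -n 1,4p
python3 v.py
```

```text
t: 12.9
tcp_pos: [0.5101, 0.0492, 0.1235]
orientation: [0.809, 0.588, -0.001, 0.0]
contact_force: [-0.8, -0.3, 0.8]
t: 13.2
tcp_pos: [0.507, 0.04, 0.1235]
orientation: [0.809, 0.588, -0.0, 0.0]
contact_force: [0.1, 0.9, 0.3]
t: 13.5
tcp_pos: [0.504, 0.0307, 0.1234]
orientation: [0.809, 0.588, -0.0, 0.0]
contact_force: [-1.1, -0.1, -0.5]
13.5 lamp 0.0026 -0.0278 0.1234 F [-1.1 -0.1 -0.5] tcp px [[235. 213.]]
176 ..........:####################################::......
178 ...........:+################################+:........
180 .............:++###########################+:..........
182 ...............::::++###################++:............
184 .....................:+##############++:...............
186 ......................::####+++#####:..................
188 ......................::+#####++###+:..................
190 ......................::#######:++#+:..................
192 .......................:+######:++++:..................
194 ........................+######::+##+:.................
196 ::::::..................+######+:++++:.................
198 ::++++++++++:::::.......:######+:::....................
200 ....:+++########+#+++:....::+##+:.:....:++++:..........
202 ......::::::++++++#++::...::+++#####+:.:::.............
204 ............::::::::::....:+########+:.................
206 ................:::::......:+#####++++::...............
208 ............................+##+::::::::...............
210 ...................................:::::...............
212 ..........................:::......::::::..............
214 ....................................::+::..............
216 ...............................::...:+++::.............
218 ..........................::...........................
220 .......................................................
```

```bash
python3 -m crank '[[[0,0,-2,0],[0,0,-4,0],[-1,-3,-5.7,0],[-2,-7,-5.7,0],[-4,-11,-5.7,0],[-4.6,-13.6,-5.7,0],[-4.6,-13.6,-5.7,0],[-4.6,-13.6,-5.7,0]]]' | sed -n 1,4p
cat > w.py <<'E'
from h import *
im=camera("wrist")
c=calibration("wrist");R=cv2.Rodrigues(np.array(c["rvec"],float))[0];t=np.array(c["tvec"],float).ravel()
# rectify wheel front face (lamp x=-5 mm) to y,z grid by projecting grid points through the fisheye
def face(im,R,t,N=100,s=.0015,ox=.5115,oy=.0576):
    th=-.312;j=(np.arange(N)-N/2)*s
    Y,Z=np.meshgrid(-j,-j);x=-.005
    P=np.stack([ox+x*np.cos(th)-Y*np.sin(th),oy+x*np.sin(th)+Y*np.cos(th),.1+Z],-1).reshape(-1,3)
    p=P@R.T+t;h=np.hypot(p[:,0],p[:,1]);a=np.arctan2(h,p[:,2])*297.3/h
    m=np.stack([p[:,0]*a+255.1,p[:,1]*a+190.5],-1).reshape(N,N,2).astype(np.float32)
    return cv2.remap(im,m,None,cv2.INTER_LINEAR)
g=face(im,R,t).max(2)
print(get_obs()["tcp_pos"],get_obs()["t"])
for r in range(0,100,2): print("".join(chr(48+min(9,int(g[r,k])//26)) for k in range(2,98)))
E
python3 w.py
```

```text
t: 14.35
tcp_pos: [0.3612, 0.0296, 0.1809]
orientation: [0.809, 0.588, 0.001, 0.001]
contact_force: [0.2, -0.4, 1.6]
[0.36169448 0.02951683 0.18107497] 14.4
111111111111134554555555555555555555555555555899987555555555555555555555565565566656566665541111
111111111111131111121222222222222212233323233889987332333333333433344334434444434444444444431111
111111111111122121221112222222222222222222223899888322222222222222222222212122222121221211111111
111111111111111111136763111111111111111111138655455521111111111111111111244211111111111111111111
111111111111111114699998841111111111111112688555555563323212321232012316999981022111002101101111
111111111111111155899987788411111111379999887555555555699999999999999999899998999999999999999901
111111111111111124999887787889675799999999887555555555678888889999998888899998899999999999999990
111111111111111116999977777799999999999999888555555567899988888999998888889999854565565555556667
111111111111111118756777877799999999999999875555555557899989888999998888899998854444444444444444
1111111111111111354555568787999999999999996555555555557999988888999988
[... 3206 characters left out ...]
111111111111222333333
111111111111111111111111111111111111111111111455555511111111111121111111111111111111111112223333
111111111111111111111111111111111111211111111455555411111111111111111111111111111111111111122233
111111111111111111111111111111111111111111111344554211111111111111111111111111111111111111111122
111111111111111111111111111111111111111111111122322111111111111121111111111111111111111111111112
111111111111111111111111111111111111111111111111111111111111111111111111111111111111111111111112
111111111111111111111111111111111112111111111111111121111111111111112111111111111111111111111112
111111111111111111111111111111111111111111111111111111111111111111111111111111111111111111111112
```

```bash
python3 -m crank '[[[3,4,0,0],[6,8,0,0],[9,12,0,0],[10,13.6,0,0],[10,13.6,0,0],[10,13.6,2,0],[10,13.6,4,0],[10,13.6,5.7,0],[10,13.6,5.7,0]]]' | sed -n 1,4p
python3 -m crank '[[[-0.6,0,0,0],[-1.2,0,0,0],[-1.8,0,0,0],[-2.4,0,0,0],[-3,0,0,0],[-3.6,0,0,0],[-4.2,0,0,0],[-4.8,0,0,0],[-5.4,0,0,0],[-5.4,0,0,0]]]'| sed -n 1,4p
python3 -m crank '[[[0,0,-2,0],[0,0,-3.5,0],[0,0,-3.5,0],[3,0,-3.5,0],[5.4,0,-3.5,0],[5.4,0,-3.5,0],[5.4,0,-2,0],[5.4,0,0,0],[5.4,0,0,0]]]' | sed -n 1,4p
python3 -m crank '[[[-0.6,0,0,0],[-1.2,0,0,0],[-1.8,0,0,0],[-2.4,0,0,0],[-3,0,0,0],[-3.6,0,0,0],[-4.2,0,0,0],[-4.8,0,0,0],[-5.4,0,0,0],[-5.4,0,0,0]]]'| sed -n 1,4p
python3 -m crank '[[[0,0,-2,0],[0,0,-4,0],[-1,-3,-5.7,0],[-2,-7,-5.7,0],[-4,-11,-5.7,0],[-4.6,-13.6,-5.7,0],[-4.6,-13.6,-5.7,0],[-4.6,-13.6,-5.7,0]]]' | sed -n 1,4p
python3 w.py
```

```text
t: 15.3
tcp_pos: [0.5179, 0.0823, 0.1202]
orientation: [0.809, 0.588, -0.003, -0.002]
contact_force: [-0.7, -0.1, 0.2]
t: 16.3
tcp_pos: [0.5037, 0.0303, 0.1233]
orientation: [0.809, 0.587, -0.0, 0.0]
contact_force: [-0.9, 0.0, -0.3]
t: 17.2
tcp_pos: [0.5168, 0.0817, 0.1188]
orientation: [0.809, 0.588, -0.004, -0.002]
contact_force: [-1.1, -0.6, -0.3]
t: 18.2
tcp_pos: [0.5038, 0.0303, 0.1234]
orientation: [0.809, 0.588, -0.0, 0.0]
contact_force: [-0.5, 0.4, 0.2]
t: 19.0
tcp_pos: [0.3611, 0.0295, 0.1809]
orientation: [0.809, 0.588, 0.001, 0.001]
contact_force: [0.4, 0.0, 0.2]
[0.36166148 0.02943712 0.18104995] 19.05
111111111111134555555555555555555555555555555899987555555555555555555555555555556655556566531111
111111111111121111111211222222222222232323223889997333333333333433344334433444434444444444431111
111111111111122222221112222222222222222222213888888322222222222122222222221222211221111211111111
111111111111111111135763111111111111111111148655555521111111111111111111245211111111111111111111
111111111111111115699998841111111111111112687555555563233312331123102327999981012101001211
[... 3671 characters left out ...]
111111111111222333333
111111111111111111111111111111111111111111111455555511111111111111111111111111111111111112223333
111111111111111111111111111111111111111111111455555421111111111111111111111111111111111111122233
111111111111111111111111111111111111111111111344554211111111111111111111111111111111111111111122
111111111111111111111111111111111111111111111122222111111111111111111111111111111111111111111112
111111111111111111111111111111111111111111111111111111111111111111111111111111111111111111111111
111111111111111111111111111111111111111111111111111111111111111111111111111111111111111111111111
111111111111111111111111111111111111111111111111111111111111111111111111111111111111111111111112
```

```bash
python3 -m crank '[[[-2,3,0,0],[-4,7,0,0],[-6,11,0,0],[-7.6,13.9,0,0],[-7.6,13.9,0,0],[-7.6,13.9,3,0],[-7.6,13.9,6,0],[-7.6,13.9,9,0],[-7.6,13.9,9.6,0],[-7.6,13.9,9.6,0]]]'
python3 -m crank '[[[0.8,0,0,0],[1.6,0,0,0],[2.4,0,0,0],[2.8,0,0,0],[2.8,0,0,0]]]' | sed -n 1,4p
cat > s.py <<'E'
from h import *
o=get_obs();p=o["tcp_pos"];q=p[:2]-[.51,.058];print(o["t"],"lamp",(.952*q[0]-.307*q[1]).round(4),(.307*q[0]+.952*q[1]).round(4),p[2].round(4),"F",o["contact_force"].round(1))
a=camera("scene").max(2)
for r in range(180,224,2): print(r,"".join(chr(48+int(a[r,k])//26) for k in range(195,265)))
E
python3 s.py
```

```text
t: 20.05
tcp_pos: [0.4684, -0.0849, 0.0832]
orientation: [0.809, 0.588, -0.001, -0.002]
contact_force: [0.1, -0.9, 0.6]
opening: -0.003
gripper_force: 0.0
t: 20.55
tcp_pos: [0.4787, -0.0583, 0.0851]
orientation: [0.809, 0.588, 0.0, 0.0]
contact_force: [-0.0, -0.2, 0.3]
20.55 lamp 0.0059 -0.1204 0.0851 F [-0.  -0.2  0.3]
180 5666665311111111111111111111100011111111111111111111234554211111111111
182 6666666654211111111111111111100001111111111111111111233455543221111100
184 3466666666654211111111111111110000000111111111111113543234554311110100
186 4435666666666653111111111111111000000111111111111112221222332111000000
188 4432344566666666542111111111111111000014531111111111111111100000000000
190 2234434444666666666542111111111100000014544211111111111100000000000000
192 4423432234446666666666431111111100001014446521111110000000000000000000
194 4433234434432346666666665421011110136633445531111100000000000000000000
196 4345433333345433556666666665421110135677645531111000000000000000000000
198 4422344344322343345666666666531001256656788741000000000000000000000000
200 234434433234433556666666
[... 171 characters left out ...]
5410000000000111111111111
206 2234434566666666654213899986666666654235655556510000000000000001111111
208 4434556666777654323689999766666654211101245556510000000000000011111111
210 2456666667999963479999997645668862011100001345510100000000111111111111
212 6666666666788878999999876557999962010000000001111111111111111111111111
214 6666665434677777888777777789998752100000000011111111111111111111111111
216 6666542258998777777778777776665321001111223222223344332211111222222111
218 6542115899987777777777765444332223322222221111111112334432112222222211
220 2111379999877777777777654432122211233321111111111111112344321211111111
222 7668999987777778888876433443233333333321111111111111111134432111111111
```

```bash
python3 -m crank '[[[0.3,0,0,0],[0.6,0,0,0],[0.9,0,0,0],[1.2,0,0,0],[1.2,0,0,0]]]' | sed -n 1,4p
python3 -m crank '[[[0.3,0,0,0],[0.6,0,0,0],[0.8,0,0,0],[0.8,0,0,0]]]' | sed -n 1,4p
python3 s.py
```

```text
t: 21.1
tcp_pos: [0.4819, -0.0473, 0.0845]
orientation: [0.809, 0.588, 0.0, -0.0]
contact_force: [-0.7, 0.0, 0.2]
t: 21.5
tcp_pos: [0.4844, -0.0396, 0.0845]
orientation: [0.809, 0.588, 0.0, -0.0]
contact_force: [-0.5, -1.2, 0.1]
21.5 lamp 0.0056 -0.1008 0.0845 F [-0.5 -1.2  0.1]
180 6666665321111111111111111111111111111111111112234421000000010000000000
182 6666666654311111111111111111111111111111111111224553100001111111110000
184 3466666666654211111111111001111111111111111111123555421111111111110000
186 4435666666666653111111111000111111111111111111123345553222111111000000
188 4432344566666666542111111110000111111111111111244333555421111100000000
190 2234433444666666666542111111000011111111111112232122333211111000000000
192 4423432234446666666666531111100001454211112111111111110000000000000000
194 4433234434432346666666665421000001453321111111111110000000000000000000
196 4345433333345433556666666665320121344653111111100000000000000000000000
198 4422344344332344345666666666532576544553111110000000000000000000000000
200 2344344332344335666666666642137866787653111100000000000000000000000000
202 4333443444224566666666654236899865566887310000000000011100000000000000
204 3443443224566666666664367799966665555567762000000000011111111110000011
206 2234434566666666664213899987666665555555652000000000011111111111111111
208 4434556666777654323689999776666655555555652000000000000101111111111111
210 2456666667999963479999997665678862245555552000000000000000011111111111
212 6666666666788878999999877657999962001356553100000000000001111111111111
214 6666666434777777888777777789998752000012343111111111100111111111111111
216 6666542258998777777778777776665321000011112233333344332211111122222121
218 6542115899987777777777765444332223321111111111111112334432112222222222
220 2111379999877777777777654432122211234321100011111111112344322211212111
222 7668999987777778888876433443233233333321111111111111111234431111111111
```

```bash
for i in 1; do python3 -m crank '[[[0.2,0,0,0],[0.4,0,0,0],[0.4,0,0,0]]]' | sed -n 2,4p; done
python3 -m crank '[[[0.2,0,0,0],[0.4,0,0,0],[0.4,0,0,0]]]' | sed -n 2,4p
python3 s.py
```

```text
tcp_pos: [0.4855, -0.036, 0.0845]
orientation: [0.809, 0.588, 0.0, -0.0]
contact_force: [-0.0, -1.0, 0.1]
tcp_pos: [0.486, -0.0345, 0.0845]
orientation: [0.809, 0.588, -0.002, 0.001]
contact_force: [-2.2, -7.0, 0.8]
22.15 lamp 0.0056 -0.0954 0.0845 F [-2.2 -7.   0.8]
180 6666665311111111111111111111111111111111111223432100000000000000000000
182 6666666654311111111111111111111111111111111222454200000011111110000000
184 3466666666654211111111101111111111111111111112355531000111111111110000
186 4435666666666653111111100111111111111111111112345554211111111110000000
188 4433344566666666642111110011111111111111111112333455543211111110000000
190 3234434444666666666542111000001111111111111124532234542111110000000000
192 4423433234446666666666531110000112211111222211112222211000000000000000
194 4433234434432356666666666421000025621111111111111110000000000000000000
196 4345433343345433556666666665320024444211111111110000000000000000000000
198 4422344344322344345666666666545633445411111100000000000000000000000000
200 2344344332344335666666666643236787645521111000000000000000000000000000
202 4333443444224666666666654236899756787631100000000000000000000000000000
204 3443443224566666666664367899966555556876200000000001111111000000001111
206 2334434566666666664213899987666655555567620000000000011111111111111111
208 4434556666777665323689999776666655555556510000000000011111111111111111
210 2456666667999963479999997665678865555556520000000000000011111111111111
212 6666666666788878999999877657999963455556520000000000000001111111111111
214 6666666434777777888777777789998752002356521111111111000111111111111111
216 6666542258998777777778777776665321000013323333323333332211112222222122
218 6542115899997777777777765444332223321111111111111122234432112222222211
220 2111379999877778777777654432122221233321001111111111112344322222112211
222 7668999987777778888876433443233333333321111111111111111234432111111111
```

```bash
python3 -m crank '[[[0.1,0,0,0],[0.2,0,0,0],[0.2,0,0,0]]]' | sed -n 2,4p
python3 -m crank '[[[-1.5,0,0,0],[-3.5,0,0,0],[-5,0,0,0],[-5,0,-4,0],[-5,0,-8,0],[-5,0,-10,0],[-4,-3,-10,0],[-2,-7,-10,0],[2,-11,-10,0],[2.2,-13.5,-10,0]]]' | sed -n 1,4p
python3 -m crank '[[[0,0,0,0],[0,0,0,0]]]' | sed -n 2,4p
python3 w.py
python3 - <<'E'
from h import *
a=camera("scene").max(2)
for r in range(190,222,2): print(r,"".join(chr(48+int(a[r,k])//26) for k in range(195,265)))
b=cv2.imread("pics/scene0.png")[:,:,::-1].astype(int);d=abs(b-camera("scene")).max(2)>50
for n,(y0,y1,x0,x1) in dict(bottle=(230,276,238,270),timer=(147,175,244,268),jar=(155,183,288,305),sbox=(146,170,270,297),rack=(133,162,298,334)).items(): print(n,d[y0:y1,x0:x1].mean().round(3))
E
```

```text
tcp_pos: [0.486, -0.0344, 0.0845]
orientation: [0.808, 0.589, -0.004, 0.002]
contact_force: [-4.7, -12.1, 2.2]
t: 23.5
tcp_pos: [0.3643, 0.035, 0.1843]
orientation: [0.808, 0.589, 0.001, -0.001]
contact_force: [0.0, -0.9, 1.0]
tcp_pos: [0.3658, 0.0327, 0.1846]
orientation: [0.809, 0.588, 0.001, 0.0]
contact_force: [0.1, -0.9, 0.1]
[0.36631649 0.03220362 0.18481123] 23.75
111111111111132333333334344444444344444444444889998544544455445535555545455555455355555455421111
111111111111122222222222222222222222222222222789998322222122112211121221122111112111112112134111
111111111111111111111111111111111111111111112797777511211111111211111112111111121121111111139711
111111111111111111169997311111111111111111168655555541111111111111111110257831111111111111126871
111111111111111148799998874111111111111469988555555555999899989998899978999987899789678778864784
111111111111111134799988887743101125899999888555555555679899999999999888889998999999999999998479
111111111111111111899987777889999999999999888555555565668988888999998888889998877988887788799648
11111111111111111499998778888999899999999988855
[... 4677 characters left out ...]
7899976555566776211111110000000000000244455411
206 2334434566666666664213899997666655655567621111111100000000000244355421
208 4434556666777665323789999876666665555556521111111111000000000144455411
210 2456666667999963479999997766678865555556521111111110000000000012456421
212 6666666666788878999999877657999963455556521111111110000000001000124311
214 6666666434777777888777777789998752002356521111122211100000111111111111
216 6666542258998777777788777776665321000013323333333344331111111111111111
218 6642115899997777777777765444332223321111111111111122333221111111111111
220 2111379999877778777777654432122221233321001111111111112332211111111111
bottle 0.002
timer 0.673
jar 0.0
sbox 0.34
rack 0.528
```

```bash
python3 -c "
from rig import *;print(sign_off())"
```

```text
the job is handed in; nothing more can be done
None
```

The job is handed in at about 24 s: the wheel was flicked three clicks until the largest opening sat in its click stop at the exit ring, then the shutter was pushed home (it held still at 12 N); the camera checks show the bottle and one jar where they stood, but the arm blocked the timer, slide box and tube rack and I didn't check the second jar.

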